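# Pack the temperature logger and lift the reagent carrier

## Robot

A 7-joint arm with a two-finger parallel gripper is mounted at the origin on the work surface. World frame = base frame: x ahead of the robot, y to its left, z up, the work surface at z = 0. Lengths are in mm, angles in rad, forces in N, time in s.
With the tool pointing down it reaches from about 400 to 875 mm from the base axis. Payload 6.5 kg.
Tool frame: the origin (TCP) lies between the finger pads; the fingertips stand 11 mm ahead of it and the grasp point (between the pads) lies 8 mm behind it; y points along the fingers, x is the direction in which the jaws open and shut, and the axes are right-handed (so a half turn about y gives the same grasp; the last joint's range is limited). The gripper opens to 85 mm and grips with 20 to 120 N. Pads are 22 mm wide; open, the fingers measure 114 mm over their backs; the gripper's body (76 mm by 85 mm) begins 54 mm behind the grasp point. The pads swing forward as they close: fully open they stand 13 mm farther back than shut.
Start: joints at [-1.4, 0.536, -0.004, 1.538, 0.003, 1.067, -0.071], TCP at [152.481, 631.854, 242.29] pointing down, gripper open.
Joint ranges: [-2.7, 2.7], [-0.37, 2.16], [-1.27, 1.26], [0.24, 2.4], [-1.31, 4.45], [0.19, 1.91], [-2.76, 2.76]. Speed limits (rad/s): [2.39, 2.39, 3.14, 3.14, 3.14, 3.14, 3.14].

## Interface

Orientations are given as a unit quaternion [w, x, y, z].
In Python, from rig import bot gives the robot as it stands.
- The arm moves only by the tool play_rows, never from a script. Its argument "targets" is a list of rows, each an object with "slide": the shift along the tool's x, y, z in cm, a list of three; "yaw": the turn about the tool's y in rad. A call has 1 to 5 rows; each row shifts and turns the commanded pose from where the row before left it, along the tool's axes as they then stand; what a row does not reach is not made up. A row lasts 1/12 s, in which the tool goes at most 41.7 mm and 7.16 degrees, less where a joint would pass 70% of its speed; a pose out of reach is approached as far as the arm can. A call is refused whole if a number of a shift passes 4.17 or a number of a turn 0.125, either way. A call with a gripper value outside its range is refused whole. "hand" is the opening in per cent of the stroke, from 0 (shut) to 100 (fully open), set as the call begins (left out, the last holds). The fingers move at their own pace and stop on an object; "force" is the grip in N (left out, the last holds). Time passes only in rows, so rows that do not move let the fingers close. It gives the time, the measured TCP pose, the force and the opening at its end, in the units of the state.
- bot.get_obs(): the state, without advancing time (a new reading comes with each control period).
- bot.capture(name): name is "side" or "top" or "wrist"; returns the picture (480x640x3 uint8, red, green, blue); there is no depth.
- bot.camera_info(name): a dict with "fovy" (degrees; the focal length in pixels is half the picture's height over the tangent of half this angle, whatever the lens; pixels are square), "cx", "cy" (the principal point, pixels), "k1" (the pictures are not rectified: a ray, as slopes to the right and down, at radius r is drawn at 1 + k1 r^2 times it, then the intrinsics apply), "xyz" and "orientation" of the camera in the world. Camera axes: x right, y up, looking along -z (the intrinsics and any distortion apply to the point x, -y, -z); pixel columns grow to the right and rows downward; lengths in mm; the calibration is good to about 2 mm. A picture is of the moment at which its call begins: read the wrist's pose just before it. camera_info takes no time and is no camera call; for the wrist camera it gives the pose at the moment of the call.
- bot.hand_in(): hands the job in, once; it reports no verdict.
The state is a dict: "clock": time; "joints": joint angles; "qd": joint speeds; "tau": joint torques, N m; "ee_pos": TCP position; "orientation": TCP orientation; "force": force on the tool from outside, world axes, zero at the start; "moment": the same for the moment, N m; "finger_gap": opening from 0.0 (shut) to 1.0 (fully open).
Only numpy, scipy, OpenCV 4.12 (cv2) and the standard library are available. Lean on these libraries where they do the work, as an engineer would, in place of code of your own. Each camera call takes 0.05 s, during which the arm holds its last target.

## Task

Pull the long temperature logger up out of its upright holder, stand it probe down and fully home in the narrow square pocket at the end of the reagent carrier, and let go of it. Then lift the carrier by its handle bar a good 6 cm clear of the mat without tipping it, and finish while still holding it in the air, steady and level, with the logger and all four vials in place. Leave the other things on the desk where they are.

Things in the scene. Friction and masses are not known exactly. Their poses are not given: they have to be found in the camera images.
- logger_head (a point): centre of the head of the temperature logger: a white upright stick 160 mm long, 50 to 75 g. Its head is a square block 22 x 22 mm, 45 mm tall, at the top, with a dark display on one side (its -x side); this point is 22.5 mm below the top and 137.5 mm above the tip. Below the head is a round shaft 18 mm in diameter. z points up along the stick, x and y are square to the head's faces. At the start it stands in the holder, the head clear above it.
- logger_centre (a point): the same logger, the point half-way along it, 80 mm above the tip (on the shaft, at the start about 20 mm above the holder's top)
- logger_tip (a point): the same logger, the lower end of the stick
- logger: the same logger as a body; its origin is the tip and z points up along the stick
- holder: grey upright holder fixed to the desk: block 64 x 64 mm, 70 mm tall, on a black foot 80 x 80 mm, 8 mm thick; a round hole 22 mm wide and 60 mm deep in the middle of its top, in which the logger stands. Origin: centre of the underside.
- carrier: white open reagent carrier, 100 mm (its x) by 276 mm (its y), walls 55 mm high and 4 mm thick, floor 4 mm thick, with a grey handle bar high over the middle; 0.25 to 0.4 kg empty, 0.4 to 0.6 kg packed. Loose, standing on the mat. Origin: centre of the underside, z up; y runs along its length towards the end with the logger pocket. Dividers make open cells; four vials stand in the cells at and behind the handle (y from -134 to 42 mm).
- handle (a point): centre of the carrier's handle bar, 125 mm above its underside; the bar runs along the carrier's y, 90 mm long, 16 mm wide (x), 20 mm tall, on a post at each end; pinch it across the carrier's x. The packed carrier balances within about 15 mm of this point.
- pocket (a point): centre of the mouth of the narrow square pocket for the logger, at the carrier's +y end, level with the top of the walls: inside 32 x 32 mm, 51 mm deep (its floor is 4 mm above the carrier's underside); 118 mm along y from the handle. The cell between pocket and handle stays empty, as do the slots beside the pocket.
- mat: dark rubber mat fixed on the desk, 170 x 340 mm, 6 mm thick, the carrier stands on it. Origin: centre of the underside.
- vial0: amber reagent vial with black cap, 25 mm in diameter, 54 mm tall, 25 g, loose in a cell of the carrier; origin: centre of its underside
- vial1: amber reagent vial with black cap, 25 mm in diameter, 54 mm tall, 25 g, loose in a cell of the carrier; origin: centre of its underside
- vial2: amber reagent vial with black cap, 25 mm in diameter, 54 mm tall, 25 g, loose in a cell of the carrier; origin: centre of its underside
- vial3: amber reagent vial with black cap, 25 mm in diameter, 54 mm tall, 25 g, loose in a cell of the carrier; origin: centre of its underside
- label_roll: bystander: white roll of labels lying flat, 64 mm in diameter, 40 mm tall, some 10 cm beyond the holder
- stapler: bystander: stapler 34 x 110 mm, 38 mm tall, some 12 cm on the robot's side of the holder
- pen_cup: bystander: dark metal cup, 72 mm in diameter, 90 mm tall, pens in it to 140 mm; along the far side of the desk
- carton: bystander: cardboard box 70 x 100 mm, 60 mm tall; along the far side
- phone: bystander: phone 75 x 155 mm, 9 mm thick, lying flat; along the far side
Things that resemble listed ones, but are neither listed nor needed, are in the scene too. What is meant by the logger is not purple, and is the larger of those in its own colour.

How it is judged (in metres and radians):
On the way, in this order (a step that is already met when the one before it is completed fails the run):
1. the logger is pulled clear up out of the holder, held upright (z of logger_tip in the frame of holder above 0.072 m and angle between logger's own z axis and vertical below 0.6 rad and contact force between the fingers and logger above 0.5 N), for 0.1 s.
2. the logger stands home in the carrier's narrow pocket, released, the carrier still on the mat (x of logger_tip in the frame of carrier between -0.018 and 0.018 m and y of logger_tip in the frame of carrier between 0.1 and 0.136 m and z of logger_tip in the frame of carrier between -0.004 and 0.014 m and contact force between the fingers and logger below 0.2 N and height (world z) of carrier below 0.015 m), for 0.2 s.
At the end, for the whole second after the job is handed in: Fingers hold the carrier, underside over 50 mm above the desk, within 7 degrees of level, under 30 mm/s and 0.2 rad/s, resting on nothing; the logger, untouched by the fingers, stands in the narrow pocket, tip within 10 mm of its floor; the four vials are in their cells (height (world z) of carrier above 0.05 m and angle between carrier's own z axis and vertical below 0.12 rad and linear speed of carrier below 0.03 m/s and angular speed of carrier below 0.2 rad/s and contact force between the fingers and carrier above 2 N and contact force between carrier and mat below 0.1 N and contact force between carrier and holder below 0.1 N and contact force between carrier and label_roll below 0.1 N and contact force between carrier and stapler below 0.1 N and contact force between carrier and pen_cup below 0.1 N and contact force between carrier and carton below 0.1 N and contact force between carrier and phone below 0.1 N and x of logger_tip in the frame of carrier between -0.018 and 0.018 m and y of logger_tip in the frame of carrier between 0.1 and 0.136 m and z of logger_tip in the frame of carrier between -0.004 and 0.014 m and contact force between the fingers and logger below 0.2 N and x of vial0 in the frame of carrier between -0.046 and 0.046 m and y of vial0 in the frame of carrier between -0.134 and 0.0415 m and z of vial0 in the frame of carrier between -0.004 and 0.03 m and x of vial1 in the frame of carrier between -0.046 and 0.046 m and y of vial1 in the frame of carrier between -0.134 and 0.0415 m and z of vial1 in the frame of carrier between -0.004 and 0.03 m and x of vial2 in the frame of carrier between -0.046 and 0.046 m and y of vial2 in the frame of carrier between -0.134 and 0.0415 m and z of vial2 in the frame of carrier between -0.004 and 0.03 m and x of vial3 in the frame of carrier between -0.046 and 0.046 m and y of vial3 in the frame of carrier between -0.134 and 0.0415 m and z of vial3 in the frame of carrier between -0.004 and 0.03 m); the arm keeps its last pose, push and grip.
It fails at once if the carrier is tipped by more than 17 degrees (angle between carrier's own z axis and vertical above 0.3 rad).
It fails at once if another thing on the desk is moved by more than 5 cm (distance of any of label_roll, stapler, pen_cup, carton, phone from where it was at the start of the episode above 0.05 m).
It also fails if it takes over 58 s, if anything falls off the work surface, if the arm or the gripper's body presses on something with over 40 N, if the wrist force passes 120 N, or if a joint passes its speed limit or range.

## Working session

There is one attempt and no reset: what is moved stays moved. The work goes in short steps, Python scripts to look and compute and a tool call to move; the robot and the scene stay as the last step left them, time stands still between calls to the robot, and variables do not carry over. Pictures are saved under pics/ and viewed, and the job is handed in when it is done.

Besides the shell and the picture viewer there is one more tool, called after "Request:" as a command line: name --argument value ..., lists and objects as JSON in quotes. play_rows: Moves the arm, as the interface text tells. Its arguments: {"type":"object","properties":{"targets":{"type":"array"},"hand":{"type":"number"},"force":{"type":"number"}},"required":["targets"]}

```bash
ls; mkdir -p pics
python3 - <<'E'
from rig import bot
import cv2
for n in ["side","top","wrist"]:
    print(n,bot.camera_info(n))
    cv2.imwrite(f"pics/{n}0.png",bot.capture(n)[:,:,::-1])
print(bot.get_obs())
E
```

```text
pics
side {'fovy': 56.030084916971504, 'cx': 320.7209322934608, 'cy': 236.2569879987364, 'k1': 0.003413654432499358, 'xyz': array([ 321.29911994, -561.8963283 ,  656.58806048]), 'orientation': array([ 0.89307577,  0.40698659, -0.08177207, -0.17346734])}
top {'fovy': 55.91419423311062, 'cx': 324.86038773376526, 'cy': 238.98553108458427, 'k1': 0.02525879130564262, 'xyz': array([490.00499723,  10.458764  , 985.42797707]), 'orientation': array([-0.70564066, -0.02420437,  0.02276883,  0.70779022])}
wrist {'fovy': 61.96831833565414, 'cx': 314.79799054694575, 'cy': 243.59721449825327, 'k1': -0.019614377111197488, 'xyz': array([ 76.09659737, 650.04045322, 372.94669984]), 'orientation': array([ 0.77564949, -0.12324494, -0.09575328,  0.61156345])}
{'clock': 0.15, 'joints': array([-1.40020919,  0.53701578, -0.00441985,  1.53862596,  0.00264429,
        1.06734934, -0.07121126]), 'qd': array([ 1.87233362e-03, -1.64755680e-03,  5.02645970e-04, -1.75502142e-03,
       -1.42311599e-03,  2.82690821e-05,  8.22206599e-04]), 'tau': array([ 1.86265032e-03, -5.83785295e+01,  1.05012506e+00, -2.59351784e+01,
        1.25807704e-02,  6.52462884e-03,  4.75557556e-05]), 'ee_pos': array([152.39611735, 631.38898479, 241.60711357]), 'orientation': array([-0.55519865,  0.55588932,  0.43710779, -0.43781081]), 'force': array([ 0.70216716,  0.2335957 , -0.10416228]), 'moment': array([-0.0128975 , -0.01166379, -0.04149796]), 'finger_gap': 1.0001231562113522}
```

View pics/side0.png

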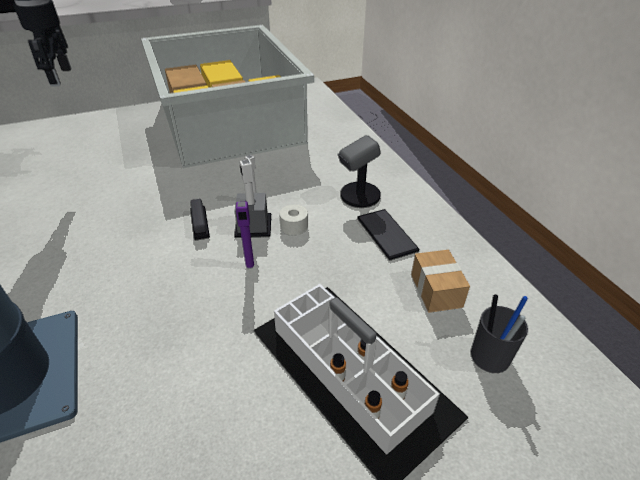

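View pics/top0.png

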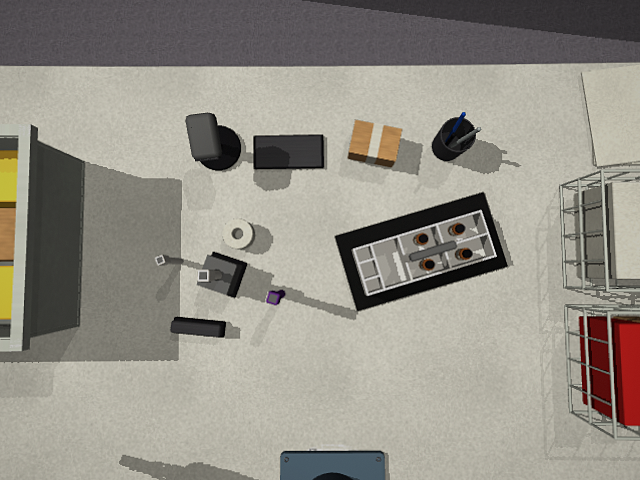

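View pics/wrist0.png

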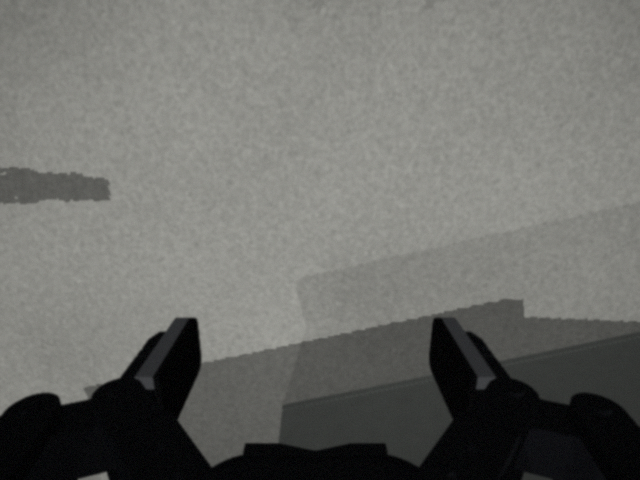

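```bash
cat > h.py <<'E'
import numpy as np, cv2
from scipy.spatial.transform import Rotation as R
from rig import bot
def rot(q): return R.from_quat([q[1],q[2],q[3],q[0]]).as_matrix()
def cam(n,info=None):
    c=info or bot.camera_info(n); f=240/np.tan(np.radians(c['fovy']/2)); return c,f,rot(c['orientation']),np.array(c['xyz'])
def proj(n,p,info=None):
    c,f,M,t=cam(n,info); q=(np.atleast_2d(p)-t)@M
    s=np.stack([q[:,0],-q[:,1]],1)/(-q[:,2:]); r2=(s**2).sum(1,keepdims=True)
    return s*(1+c['k1']*r2)*f+[c['cx'],c['cy']]
def ray(n,uv,info=None):
    c,f,M,t=cam(n,info); d=(np.array(uv,float)-[c['cx'],c['cy']])/f; s=d.copy()
    for _ in range(20): s=d/(1+c['k1']*(s@s))
    v=M@np.array([s[0],-s[1],-1]); return t,v/np.linalg.norm(v)
def onz(n,uv,z,info=None):
    t,v=ray(n,uv,info); return t+v*(z-t[2])/v[2]
def tri(l):
    A=np.zeros((3,3));b=np.zeros(3)
    for t,v in l:
        P=np.eye(3)-np.outer(v,v);A+=P;b+=P@t
    X=np.linalg.solve(A,b); return X,[np.linalg.norm((np.eye(3)-np.outer(v,v))@(X-t)) for t,v in l]
def crop(img,x0,y0,w,h,k,name):
    cv2.imwrite(name,cv2.resize(img[y0:y0+h,x0:x0+w],None,fx=k,fy=k,interpolation=cv2.INTER_CUBIC))
E
python3 - <<'E'
from h import *
t=cv2.imread('pics/top0.png');s=cv2.imread('pics/side0.png')
a=lambda i,x,y,w,h,k:cv2.resize(i[y:y+h,x:x+w],None,fx=k,fy=k,interpolation=cv2.INTER_CUBIC)
crop(t,140,215,160,120,5,'pics/c1.png')
crop(s,180,140,140,140,4,'pics/c2.png')
crop(t,330,185,190,130,4,'pics/c3.png')
crop(s,250,270,220,210,3,'pics/c4.png')
E
```

```text
(no output)
```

View pics/c1.png

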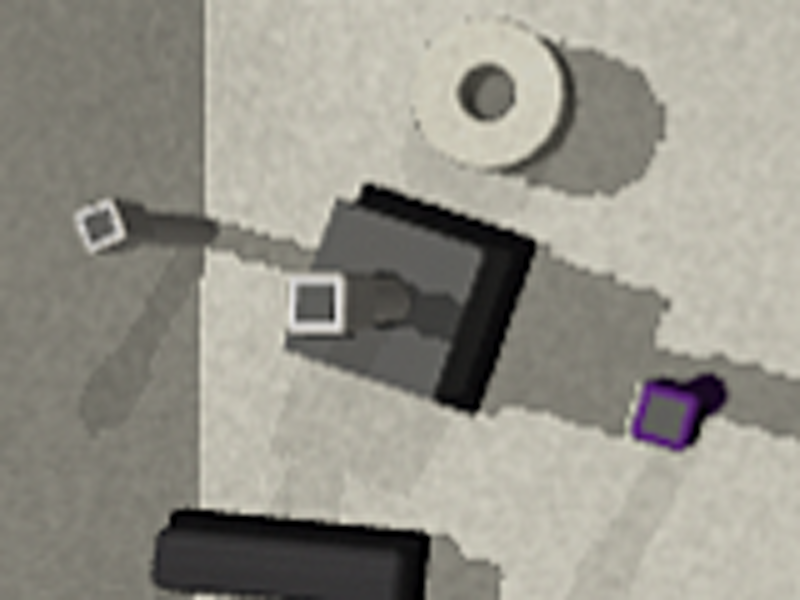

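View pics/c2.png

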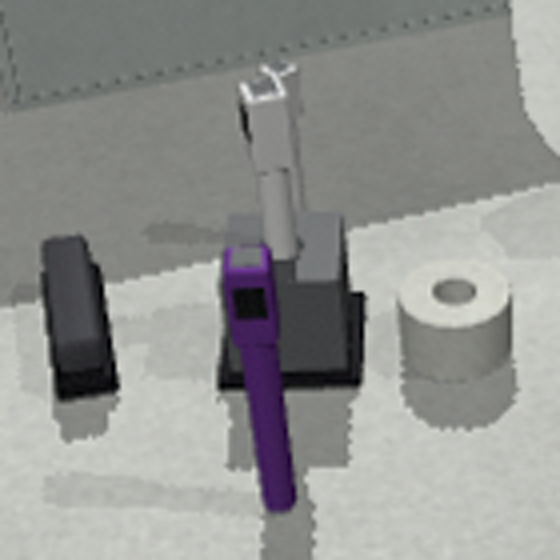

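View pics/c3.png

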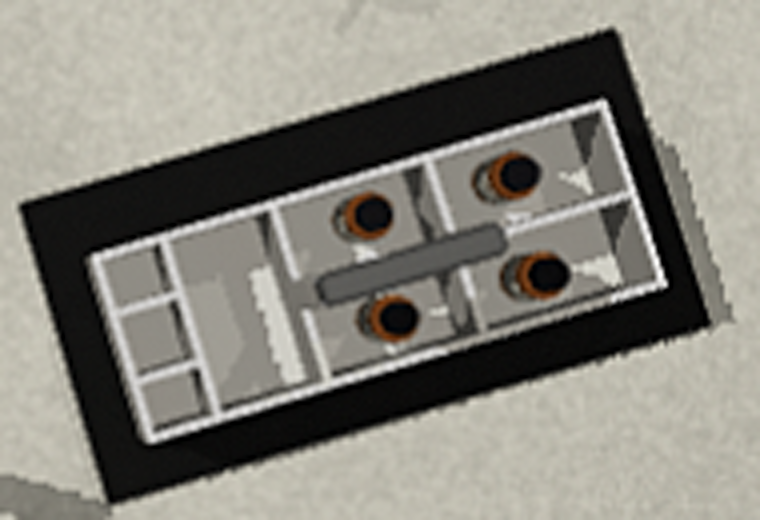

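View pics/c4.png

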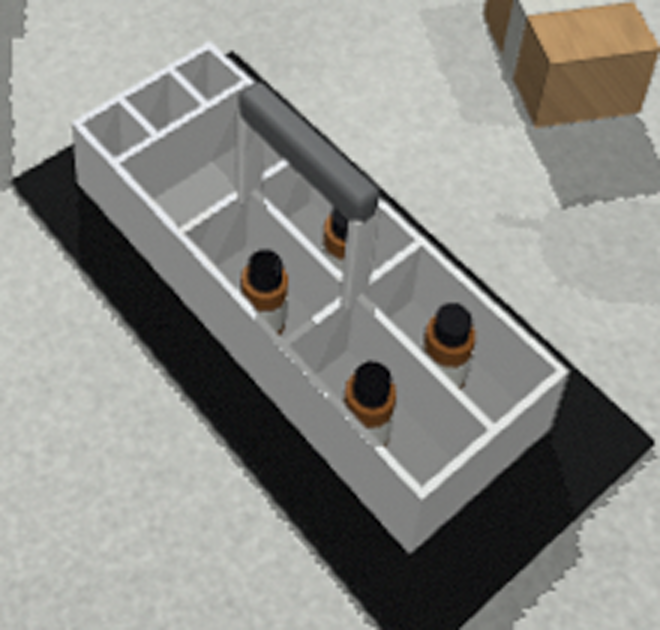

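Run:
```python
from h import *
np.set_printoptions(precision=1,suppress=True)
T=lambda x,y:(140+x/5,215+y/5)
S=lambda x,y:(180+x/4,140+y/4)
# head top centre
hs=S(264,86)
print('headtop',tri([ray('top',T(317,303)),ray('side',S(263,86))]))
for a in [(292,275),(342,275),(343,332),(292,333)]: print('corner z170',onz('top',T(*a),170))
# holder top corners z=70 / foot z=8
for a in [(338,198),(483,255),(438,398),(287,345)]: print('holder z70',onz('top',T(*a),70), onz('top',T(*a),78))
for a in [(370,185),(533,242),(475,412)]: print('foot z8',onz('top',T(*a),8))
print('purple top',tri([ray('top',T(667,415)),ray('side',S(249,250))]))
print('small top',onz('top',T(100,224),120),tri([ray('top',T(100,224)),ray('side',S(283,70))]))
C=lambda x,y:(330+x/4,185+y/4)
for a in [(92,255),(605,102),(665,288),(148,440)]: print('carrier rim z61',onz('top',C(*a),61))
for a in [(322,288),(500,238)]: print('bar z141',onz('top',C(*a),141))
print('pocket',onz('top',C(157,338),61))
for n,p in [('bin rim near',((30,124),(297,75)))]: pass
print('bin', tri([ray('top',(33,125)),ray('side',(312,77))]), tri([ray('top',(25,349)),ray('side',(165,104))]))
o=bot.get_obs(); print(rot(o['orientation']))
```

```text
headtop (array([479.9, 230.4, 168.7]), [np.float64(0.9192635724283141), np.float64(0.9192635724282626)])
corner z170 [489.1 239.4 170. ]
corner z170 [489.1 221.5 170. ]
corner z170 [468.7 220.8 170. ]
corner z170 [468.4 239.  170. ]
holder z70 [520.  249.4  70. ] [519.8 247.3  78. ]
holder z70 [496.8 190.6  70. ] [496.7 189.1  78. ]
holder z70 [439.5 208.1  70. ] [439.9 206.4  78. ]
holder z70 [460.9 269.   70. ] [461.2 266.7  78. ]
foot z8 [527.6 251.9   8. ]
foot z8 [502.8 181.4   8. ]
foot z8 [430.  205.5   8. ]
purple top (array([439.2, 105.1, 162.8]), [np.float64(1.014686608120402), np.float64(1.0146866081204438)])
small top [508.8 326.7 120. ] (array([510.8, 327.2, 117.1]), [np.float64(2.055829888694943), np.float64(2.055829888694915)])
carrier rim z61 [531.3 -45.3  61. ]
carrier rim z61 [ 609.  -308.5   61. ]
carrier rim z61 [ 513.7 -336.3   61. ]
carrier rim z61 [437.3 -73.   61. ]
bar z141 [ 512.  -147.4  141. ]
bar z141 [ 535.1 -230.6  141. ]
pocket [488.9 -78.1  61. ]
bin (array([742.8, 524.9, 197.4]), [np.float64(2.0579793756439226), np.float64(2.0579793756435776)]) (array([359.1, 528.3, 186.2]), [np.float64(4.509197834833128), np.float64(4.509197834833236)])
[[ 0.2 -0.  -1. ]
 [ 1.  -0.   0.2]
 [-0.  -1.  -0. ]]
```

```bash
cat >> h.py <<'E'
def delta(pos,yaw):
    "pos TCP target mm (world), yaw deg of tool x in world; prints shift in tool axes cm (current axes) and turn"
    o=bot.get_obs(); M=rot(o['orientation']); y=np.arctan2(M[1,0],M[0,0])
    d=(np.array(pos)-o['ee_pos'])
    print('clock',round(o['clock'],2),'ee',o['ee_pos'].round(1),'yaw',round(np.degrees(y),2),'tilt',np.degrees(np.arccos(-M[2,1])).round(2),'gap',round(float(o['finger_gap']),3),'F',o['force'].round(1))
    print('tool shift cm',(M.T@d/10).round(2),'turn',round((y-np.radians(yaw)+np.pi)%(2*np.pi)-np.pi,3))
    M2=np.array([[np.cos(np.radians(yaw)),0,-np.sin(np.radians(yaw))],[np.sin(np.radians(yaw)),0,np.cos(np.radians(yaw))],[0,-1,0]])
    print('after turn shift', (M2.T@d/10).round(2))
E
python3 -c "
from h import *
delta([480,230,250],0)"
```

```text
clock 0.15 ee [152.4 631.4 241.6] yaw 76.44 tilt 0.08 gap 1.0 F [ 0.7  0.2 -0.1]
tool shift cm [-31.34  -0.79 -41.26] turn 1.334
after turn shift [ 32.76  -0.84 -40.14]
```

Request:
play_rows --targets '[{"slide":[0,0,0],"yaw":0.12},{"slide":[0,0,0],"yaw":0.12},{"slide":[0,0,0],"yaw":0.12},{"slide":[0,0,0],"yaw":0.12},{"slide":[0,0,0],"yaw":0.12}]'

```text
clock: 0.57
ee_pos: [152.4, 631.6, 241.9]
orientation: [-0.661, 0.661, 0.252, -0.252]
force: [-0.1, -0.8, -1.1]
finger_gap: 1.002
```

Request:
play_rows --targets '[{"slide":[0,0,0],"yaw":0.12},{"slide":[0,0,0],"yaw":0.12},{"slide":[0,0,0],"yaw":0.12},{"slide":[0,0,0],"yaw":0.12},{"slide":[0,0,0],"yaw":0.12}]'

```text
clock: 0.98
ee_pos: [152.4, 631.6, 241.9]
orientation: [-0.705, 0.706, 0.045, -0.045]
force: [0.4, 0.6, 0.5]
finger_gap: 0.998
```

Request:
play_rows --targets '[{"slide":[0,0,0],"yaw":0.12},{"slide":[0,-0.5,-3],"yaw":0.014},{"slide":[1,-0.5,-3.5],"yaw":0},{"slide":[1,0,-3.5],"yaw":0},{"slide":[2,0,-3],"yaw":0}]'

```text
clock: 1.4
ee_pos: [191.2, 500.0, 252.0]
orientation: [-0.707, 0.707, 0.001, -0.002]
force: [1.1, -0.2, -0.1]
finger_gap: 1.002
```

```bash
python3 -c "
from h import *
delta([480,230,250],0);print(bot.get_obs()['joints'].round(2))"
```

```text
clock 1.4 ee [191.2 500.  252. ] yaw 0.17 tilt 0.09 gap 1.002 F [ 1.1 -0.2 -0.1]
tool shift cm [ 28.8    0.18 -27.09] turn 0.003
after turn shift [ 28.88   0.2  -27.  ]
[-1.55  0.34  0.33  1.85 -0.13  0.98 -1.16]
```

Request:
play_rows --targets '[{"slide":[2.9,0,-2.7],"yaw":0},{"slide":[2.9,0,-2.7],"yaw":0},{"slide":[2.9,0,-2.7],"yaw":0},{"slide":[2.9,0,-2.7],"yaw":0},{"slide":[2.9,0,-2.7],"yaw":0}]'

```text
clock: 1.82
ee_pos: [338.8, 365.3, 252.4]
orientation: [0.707, -0.707, -0.0, 0.0]
force: [0.5, 1.2, -0.1]
finger_gap: 0.994
```

Request:
play_rows --targets '[{"slide":[2.9,0,-2.7],"yaw":0},{"slide":[2.9,0,-2.7],"yaw":0},{"slide":[2.9,0,-2.7],"yaw":0},{"slide":[2.9,0,-2.7],"yaw":0},{"slide":[2.7,0,-2.7],"yaw":0}]'

```text
clock: 2.23
ee_pos: [482.1, 230.3, 252.3]
orientation: [0.707, -0.707, -0.0, -0.0]
force: [1.2, 0.9, -0.5]
finger_gap: 0.998
```

```bash
python3 -c "
from h import *
delta([480,230,140],0);print(bot.get_obs()['joints'].round(2))
i=bot.camera_info('wrist');cv2.imwrite('pics/w1.png',bot.capture('wrist')[:,:,::-1])
print(proj('wrist',[[479.5,229.5,170],[479.5,229.5,70]],i))
"
```

```text
clock 2.23 ee [482.1 230.3 252.3] yaw 0.01 tilt 0.01 gap 0.998 F [ 1.2  0.9 -0.5]
tool shift cm [-0.21 11.23 -0.03] turn 0.0
after turn shift [-0.21 11.23 -0.03]
[-0.93  0.35  0.5   1.86 -0.2   0.98 -0.34]
[[309.24901374 260.87268494]
 [310.78367693 217.67257538]]
```

View pics/w1.png

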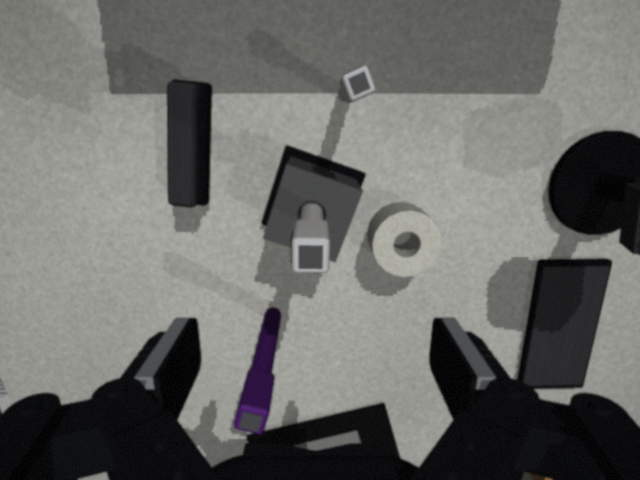

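Request:
play_rows --targets '[{"slide":[-0.2,3,0],"yaw":0},{"slide":[0,3,0],"yaw":0},{"slide":[0,3,0],"yaw":0},{"slide":[0,2.2,0],"yaw":0},{"slide":[0,0,0],"yaw":0}]'

```text
clock: 2.7
ee_pos: [475.7, 230.6, 136.3]
orientation: [-0.706, 0.709, -0.002, -0.003]
force: [-1.6, -0.5, -0.5]
finger_gap: 1.0
```

Request:
play_rows --targets '[{"slide":[0,0,0],"yaw":0},{"slide":[0,0,0],"yaw":0},{"slide":[0,0,0],"yaw":0},{"slide":[0,0,0],"yaw":0},{"slide":[0,0,0],"yaw":0}]' --hand 0 --force 40

```text
clock: 3.12
ee_pos: [479.5, 232.3, 141.4]
orientation: [0.708, -0.707, -0.001, -0.001]
force: [-0.6, -0.2, -0.1]
finger_gap: 0.3
```

Request:
play_rows --targets '[{"slide":[0,0,0],"yaw":0},{"slide":[0,0,0],"yaw":0},{"slide":[0,0,0],"yaw":0},{"slide":[0,0,0],"yaw":0},{"slide":[0,0,0],"yaw":0}]'

```text
clock: 3.53
ee_pos: [479.5, 232.3, 141.4]
orientation: [0.708, -0.707, -0.0, -0.0]
force: [-0.4, 0.2, 6.5]
finger_gap: 0.25
```

```bash
python3 -c "
from h import *
delta([480,230,140],0)
for n in ['wrist','side']:cv2.imwrite(f'pics/{n}2.png',bot.capture(n)[:,:,::-1])
crop(cv2.imread('pics/side2.png'),170,100,160,160,4,'pics/c5.png')
"
```

```text
clock 3.53 ee [479.5 232.3 141.4] yaw 0.0 tilt 0.1 gap 0.25 F [-0.4  0.2  6.5]
tool shift cm [ 0.05  0.14 -0.23] turn 0.0
after turn shift [ 0.05  0.14 -0.23]
```

View pics/wrist2.png

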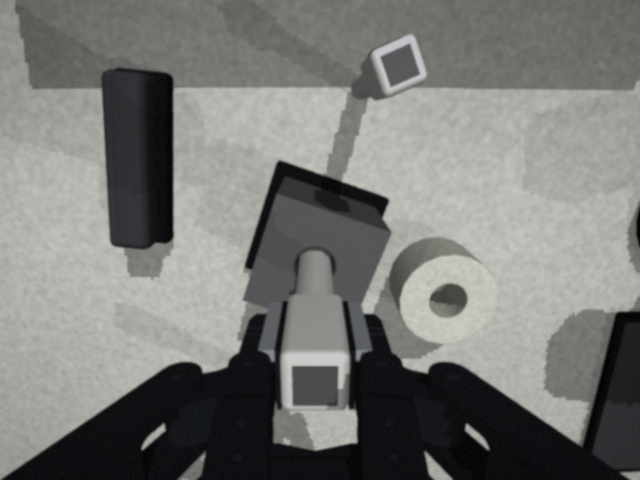

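View pics/c5.png

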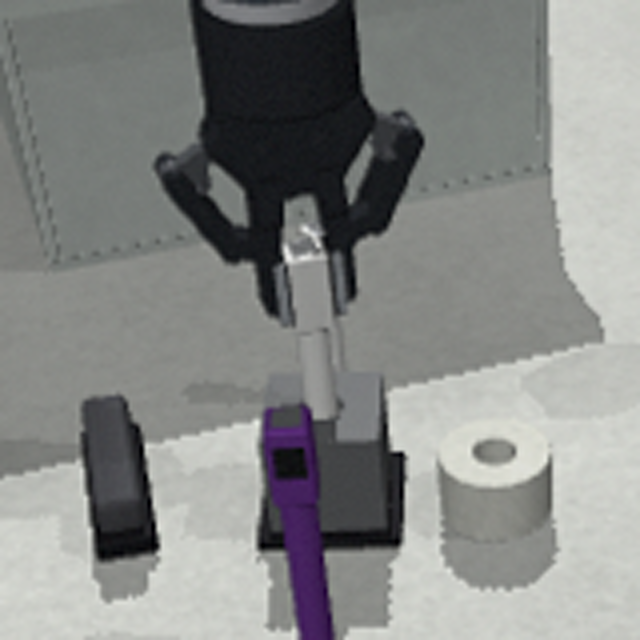

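Request:
play_rows --targets '[{"slide":[0,-1,0],"yaw":0},{"slide":[0,-2,0],"yaw":0},{"slide":[0,-2,0],"yaw":0},{"slide":[0,-2,0],"yaw":0},{"slide":[0,-2,0],"yaw":0}]'

```text
clock: 4.05
ee_pos: [478.7, 231.6, 231.8]
orientation: [-0.707, 0.707, -0.0, 0.0]
force: [0.1, 0.9, -1.3]
finger_gap: 0.253
```

Request:
play_rows --targets '[{"slide":[0,-2,0],"yaw":0},{"slide":[0,-1,0],"yaw":0},{"slide":[0,0,0],"yaw":0},{"slide":[0,0,0],"yaw":0},{"slide":[0,0,0],"yaw":0}]'

```text
clock: 4.47
ee_pos: [478.1, 231.6, 259.2]
orientation: [-0.707, 0.707, -0.0, -0.001]
force: [-0.1, 0.1, -0.7]
finger_gap: 0.251
```

```bash
python3 -c "
from h import *
delta([489,-78,260],16.5)
for n in ['wrist','side']:cv2.imwrite(f'pics/{n}3.png',bot.capture(n)[:,:,::-1])
crop(cv2.imread('pics/side3.png'),170,50,160,200,3,'pics/c6.png')
"
```

```text
clock 4.47 ee [478.1 231.6 259.2] yaw 0.01 tilt 0.11 gap 0.251 F [-0.1  0.1 -0.7]
tool shift cm [  1.08  -0.05 -30.96] turn -0.288
after turn shift [ -7.75  -0.08 -30.  ]
```

View pics/c6.png

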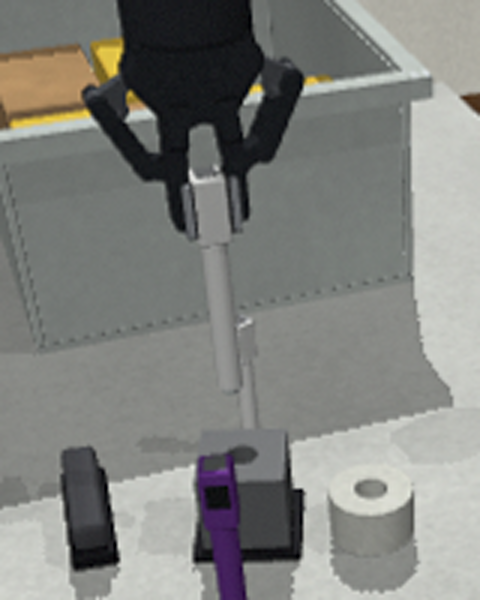

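Request:
play_rows --targets '[{"slide":[1,0,-1],"yaw":0},{"slide":[1.5,0,-2],"yaw":0},{"slide":[1.5,0,-3],"yaw":0},{"slide":[0,0,-3],"yaw":0},{"slide":[0,0,-3],"yaw":0}]'

```text
clock: 4.98
ee_pos: [519.0, 110.2, 259.3]
orientation: [-0.707, 0.708, -0.0, -0.0]
force: [0.8, -0.3, -0.8]
finger_gap: 0.251
```

Request:
play_rows --targets '[{"slide":[0,0,-3],"yaw":0},{"slide":[0,0,-3],"yaw":0},{"slide":[0,0,-3],"yaw":0},{"slide":[-1,0,-3],"yaw":0},{"slide":[-1,0,-3],"yaw":0}]'

```text
clock: 5.4
ee_pos: [498.2, -39.7, 259.5]
orientation: [-0.707, 0.707, -0.001, -0.0]
force: [0.1, -0.4, -0.9]
finger_gap: 0.255
```

Request:
play_rows --targets '[{"slide":[-0.9,0,-2],"yaw":0},{"slide":[0,0,-2],"yaw":0},{"slide":[0,0,0],"yaw":-0.1},{"slide":[0,0,0],"yaw":-0.1},{"slide":[0,0,0],"yaw":-0.084}]'

```text
clock: 5.82
ee_pos: [489.3, -78.6, 259.5]
orientation: [-0.7, 0.7, 0.101, -0.102]
force: [0.1, 0.1, -1.1]
finger_gap: 0.254
```

Request:
play_rows --targets '[{"slide":[0,0,0],"yaw":0},{"slide":[0,0,0],"yaw":0},{"slide":[0,0,0],"yaw":0}]'

```text
clock: 6.07
ee_pos: [489.7, -78.1, 259.9]
orientation: [-0.7, 0.7, 0.099, -0.1]
force: [0.1, -0.2, -0.1]
finger_gap: 0.253
```

```bash
python3 -c "
from h import *
delta([489,-78,141],16.3)
for n in ['wrist','side','top']:cv2.imwrite(f'pics/{n}4.png',bot.capture(n)[:,:,::-1])
print(proj('top',[[489,-78,130],[489,-78,61]]),proj('side',[[489,-78,130],[489,-78,61]]))
"
```

```text
clock 6.07 ee [489.7 -78.1 259.9] yaw 16.14 tilt 0.05 gap 0.253 F [ 0.1 -0.2 -0.1]
tool shift cm [-0.05 11.89  0.03] turn -0.003
after turn shift [-0.06 11.89  0.03]
[[372.72328775 269.47935999]
 [369.2201665  269.44869813]] [[302.62795955 274.78966823]
 [303.48592843 302.82462823]]
```

View pics/side4.png

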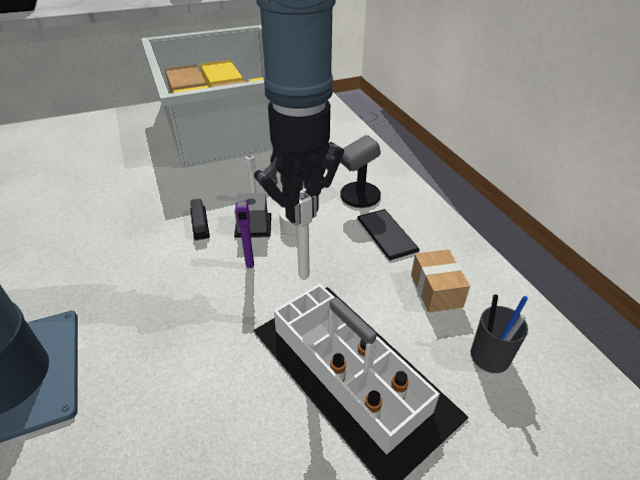

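View pics/wrist4.png

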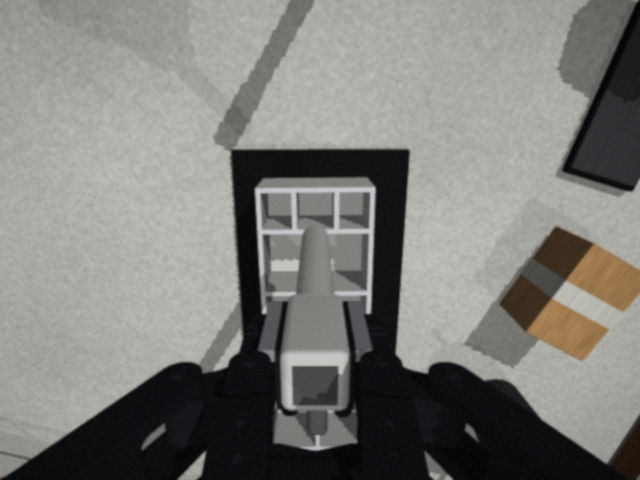

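View pics/top4.png

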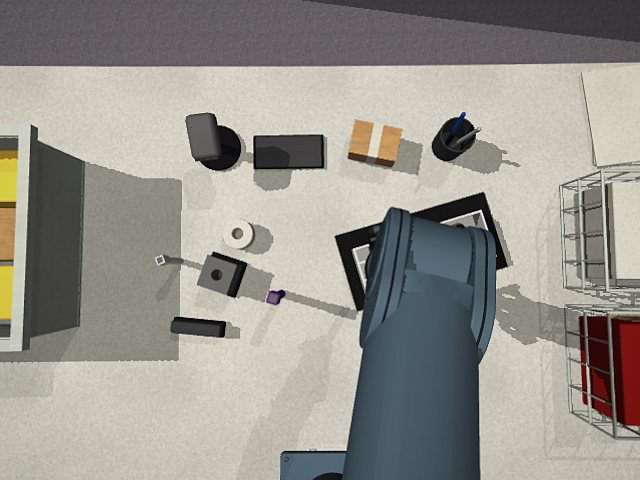

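```bash
python3 -c "
from h import *
w=cv2.imread('pics/wrist4.png');crop(w,240,160,150,160,4,'pics/c7.png')
s=cv2.imread('pics/side4.png');crop(s,260,200,100,130,5,'pics/c8.png')
"
```

```text
(no output)
```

View pics/c7.png

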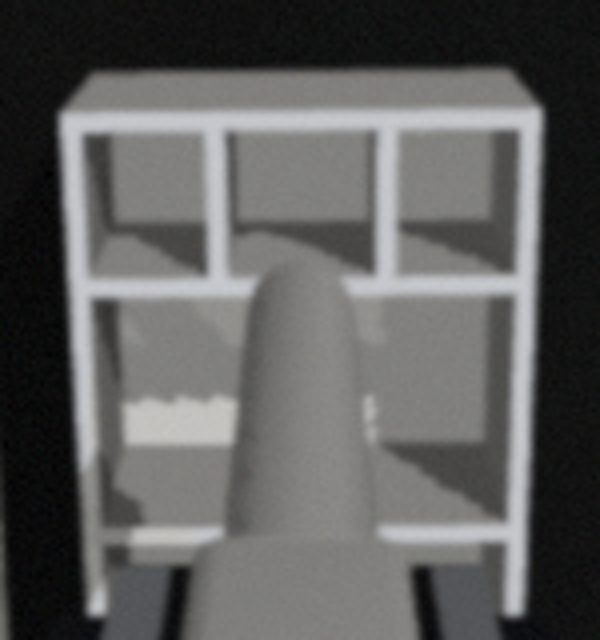

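View pics/c8.png

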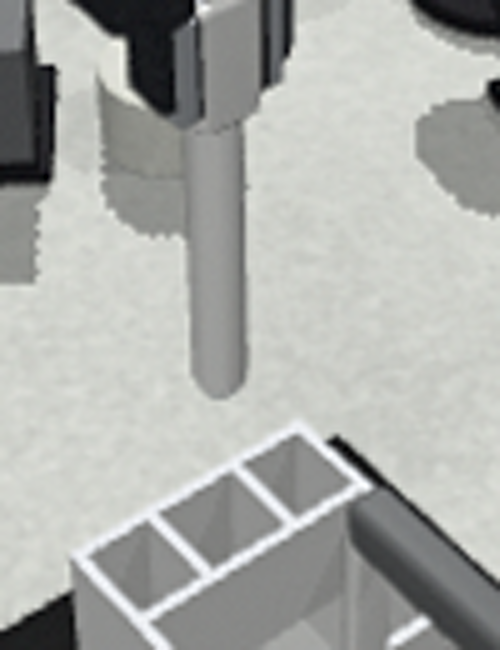

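```bash
python3 -c "
from h import *
np.set_printoptions(precision=1,suppress=True)
i=bot.camera_info('wrist')
print(proj('wrist',[[489,-78,61],[489.7,-80.2,129],[489.7,-80.2,61]],i), onz('wrist',(316.3,210.8),61,i), onz('wrist',(316.3,225),130,i))
print(tri([ray('wrist',(316.3,210.8),i),ray('side',(304.4,304.2))]))
print(tri([ray('wrist',(315,227),i),ray('side',(303.8,276.5))]))
"
```

```text
[[313.3 211.4]
 [313.1 237.6]
 [313.4 214. ]] [491.3 -76.8  61. ] [489.2 -70.7 130. ]
(array([491.2, -77.8,  56.3]), [np.float64(0.45409306208065786), np.float64(0.4540930620807318)])
(array([490.7, -74.8, 121.9]), [np.float64(1.3027786564316606), np.float64(1.302778656431659)])
```

Request:
play_rows --targets '[{"slide":[0.1,2,0],"yaw":0},{"slide":[0,2,0],"yaw":0},{"slide":[0,1.5,0],"yaw":0},{"slide":[0,1,0],"yaw":0},{"slide":[0,1,0],"yaw":0}]'

```text
clock: 6.63
ee_pos: [490.8, -77.8, 184.6]
orientation: [-0.7, 0.7, 0.1, -0.1]
force: [-0.5, 0.3, -0.5]
finger_gap: 0.252
```

```bash
python3 -c "
from h import *
delta([489,-78,141],16.3)
for n in ['side','wrist']:cv2.imwrite(f'pics/{n}5.png',bot.capture(n)[:,:,::-1])
crop(cv2.imread('pics/side5.png'),260,200,100,130,5,'pics/c9.png')
"
```

```text
clock 6.63 ee [490.8 -77.8 184.6] yaw 16.25 tilt 0.02 gap 0.252 F [-0.5  0.3 -0.5]
tool shift cm [-0.18  4.36  0.03] turn -0.001
after turn shift [-0.18  4.36  0.03]
```

View pics/c9.png

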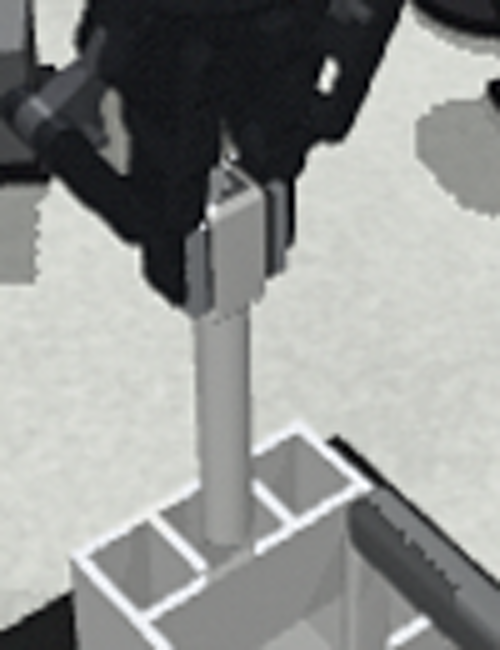

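View pics/wrist5.png

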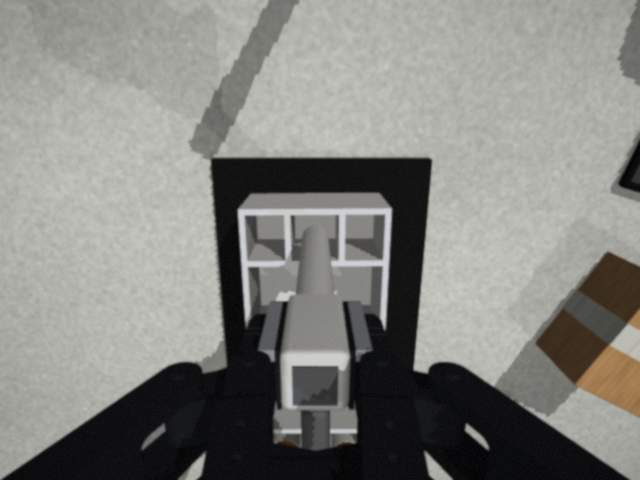

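```bash
python3 -c "
from h import *
np.set_printoptions(precision=1,suppress=True)
crop(cv2.imread('pics/side5.png'),285,290,45,35,16,'pics/c10.png')
crop(cv2.imread('pics/wrist5.png'),270,190,90,80,8,'pics/c11.png')
p=proj('side',[[490.8,-80,53],[490.8,-80,61],[490,-77.5,61],[490.8,-80,125]]);print(p,(p-[260,200])*5)
"
```

```text
[[305.  306.4]
 [304.9 303.4]
 [303.9 302.5]
 [304.2 277.5]] [[224.8 532. ]
 [224.4 516.8]
 [219.6 512.3]
 [220.8 387.3]]
```

View pics/c10.png

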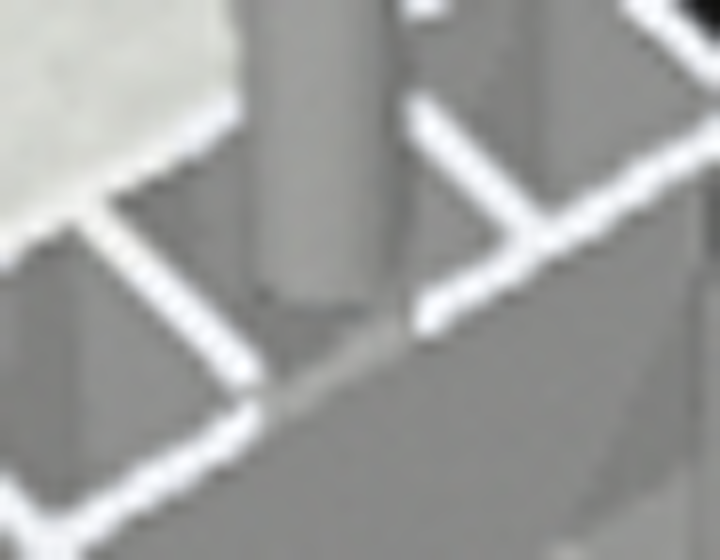

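View pics/c11.png

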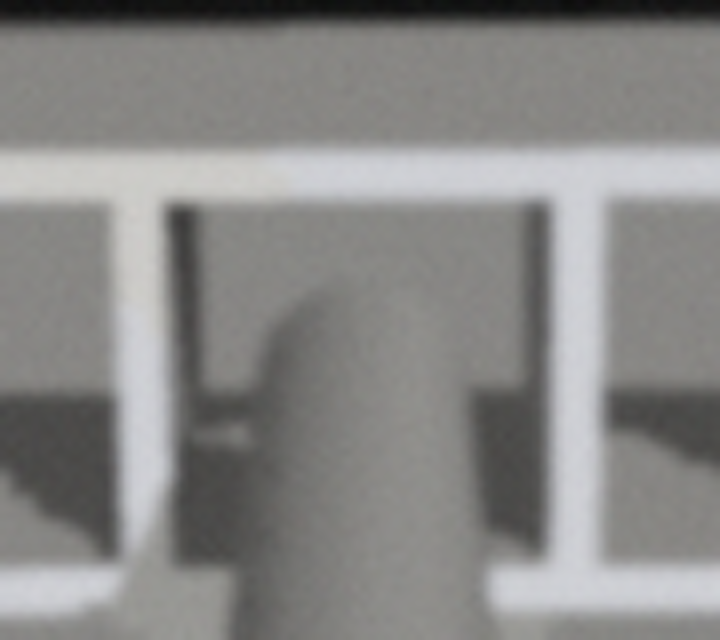

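Request:
play_rows --targets '[{"slide":[0,1,0],"yaw":0},{"slide":[0,1,0],"yaw":0},{"slide":[0,1,0],"yaw":0},{"slide":[0,0.8,0],"yaw":0},{"slide":[0,0.2,0],"yaw":0}]'

```text
clock: 7.15
ee_pos: [490.0, -77.7, 143.7]
orientation: [0.7, -0.7, -0.099, 0.101]
force: [-0.4, -0.4, -1.0]
finger_gap: 0.253
```

Request:
play_rows --targets '[{"slide":[0,0.1,0],"yaw":0},{"slide":[0,0,0],"yaw":0},{"slide":[0,0,0],"yaw":0}]'

```text
clock: 7.4
ee_pos: [491.2, -78.0, 144.6]
orientation: [-0.7, 0.7, 0.1, -0.1]
force: [-0.3, 0.4, -1.3]
finger_gap: 0.256
```

```bash
python3 -c "
from h import *
delta([489,-78,141],16.3)
for n in ['side','wrist']:cv2.imwrite(f'pics/{n}6.png',bot.capture(n)[:,:,::-1])
crop(cv2.imread('pics/side6.png'),260,220,130,110,5,'pics/c12.png')
"
```

```text
clock 7.4 ee [491.2 -78.  144.6] yaw 16.27 tilt 0.04 gap 0.256 F [-0.3  0.4 -1.3]
tool shift cm [-0.21  0.36  0.06] turn -0.001
after turn shift [-0.21  0.36  0.06]
```

View pics/c12.png

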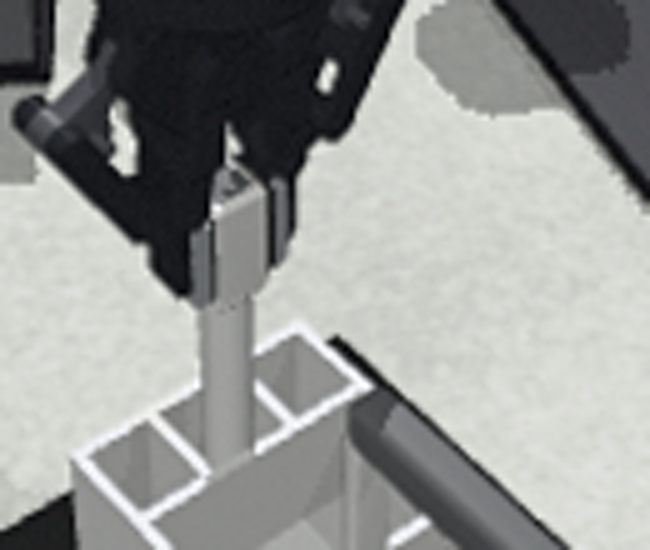

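Request:
play_rows --targets '[{"slide":[0,0.2,0],"yaw":0},{"slide":[0,0.1,0],"yaw":0},{"slide":[0,0.1,0],"yaw":0},{"slide":[0,0,0],"yaw":0}]'

```text
clock: 7.83
ee_pos: [491.3, -78.0, 141.3]
orientation: [0.7, -0.7, -0.1, 0.1]
force: [-2.6, 1.7, 12.3]
finger_gap: 0.25
```

Request:
play_rows --targets '[{"slide":[0,0,0],"yaw":0},{"slide":[0,0,0],"yaw":0},{"slide":[0,0,0],"yaw":0}]' --hand 45

```text
clock: 8.08
ee_pos: [490.9, -77.8, 140.3]
orientation: [-0.7, 0.7, 0.1, -0.1]
force: [-0.2, 0.3, 0.4]
finger_gap: 0.456
```

Request:
play_rows --targets '[{"slide":[0,0,0],"yaw":0},{"slide":[0,0,0],"yaw":0},{"slide":[0,0,0],"yaw":0},{"slide":[0,0,0],"yaw":0}]' --hand 100

```text
clock: 8.42
ee_pos: [490.9, -77.8, 140.2]
orientation: [-0.7, 0.7, 0.1, -0.1]
force: [-1.4, 1.4, 0.9]
finger_gap: 0.983
```

```bash
python3 -c "
from h import *
delta([489,-78,141],16.3)
for n in ['side','wrist']:cv2.imwrite(f'pics/{n}7.png',bot.capture(n)[:,:,::-1])
crop(cv2.imread('pics/side7.png'),260,220,130,110,5,'pics/c13.png')
"
```

```text
clock 8.42 ee [490.9 -77.8 140.2] yaw 16.27 tilt 0.01 gap 0.983 F [-1.4  1.4  0.9]
tool shift cm [-0.18 -0.08  0.04] turn -0.0
after turn shift [-0.18 -0.08  0.04]
```

View pics/c13.png

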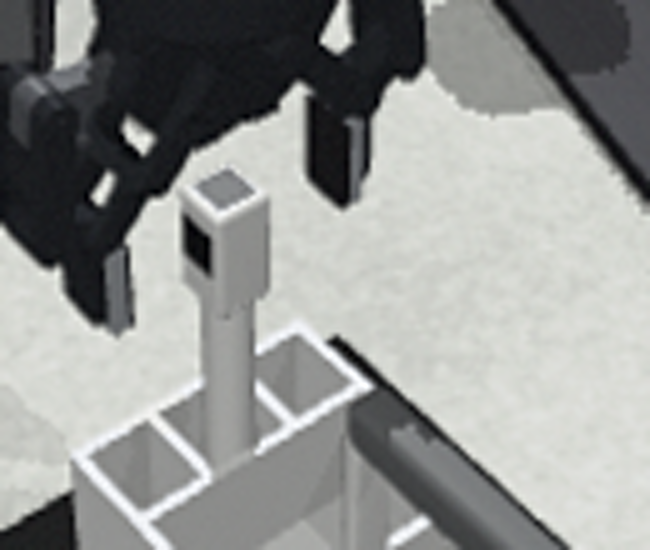

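View pics/wrist7.png

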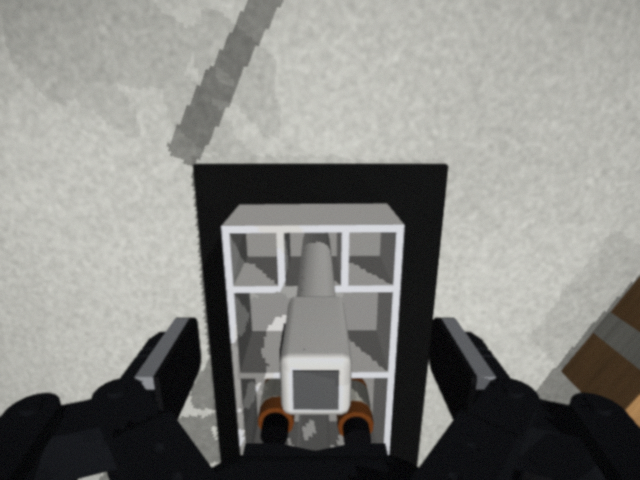

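Request:
play_rows --targets '[{"slide":[0,-1.5,0],"yaw":0},{"slide":[0,-3,0],"yaw":0},{"slide":[0,-3,0],"yaw":0},{"slide":[0,-3,0],"yaw":0},{"slide":[0,-1,0],"yaw":0}]'

```text
clock: 8.93
ee_pos: [492.8, -78.4, 259.1]
orientation: [-0.7, 0.7, 0.102, -0.098]
force: [0.5, -0.2, 0.7]
finger_gap: 1.002
```

Request:
play_rows --targets '[{"slide":[0,0,-2],"yaw":0},{"slide":[0,0,-3.5],"yaw":0},{"slide":[0,0,-3.5],"yaw":0},{"slide":[0,0,-2.8],"yaw":0},{"slide":[0,0,0],"yaw":0}]'

```text
clock: 9.35
ee_pos: [524.0, -197.6, 255.5]
orientation: [-0.699, 0.702, 0.098, -0.098]
force: [-1.2, -1.0, -0.3]
finger_gap: 0.999
```

```bash
python3 -c "
from h import *
delta([523,-190,123],16.3)
i=bot.camera_info('wrist')
for n in ['side','wrist']:cv2.imwrite(f'pics/{n}8.png',bot.capture(n)[:,:,::-1])
a=np.radians(16.3);ey=np.array([-np.sin(a),np.cos(a),0])
c=np.array([523.3,-190,141.])
print(proj('wrist',[c,c+45*ey,c-45*ey],i).round(1))
"
```

```text
clock 9.35 ee [ 524.  -197.6  255.5] yaw 15.89 tilt 0.26 gap 0.999 F [-1.2 -1.  -0.3]
tool shift cm [ 0.12 13.24  0.82] turn -0.007
after turn shift [ 0.12 13.25  0.76]
[[316.4 230.3]
 [316.  158.9]
 [316.7 294.3]]
```

View pics/wrist8.png

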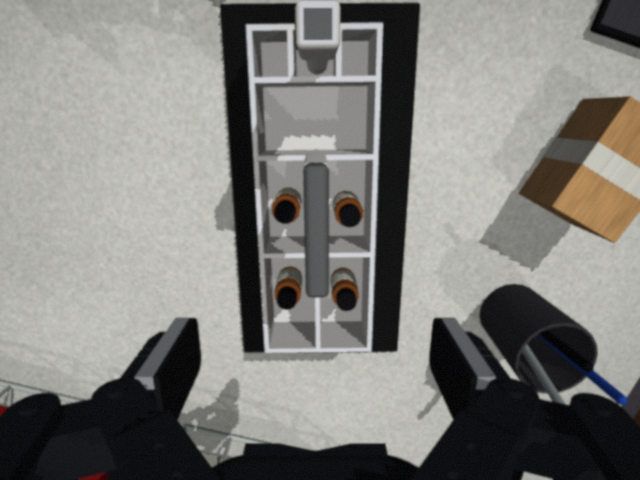

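View pics/side8.png

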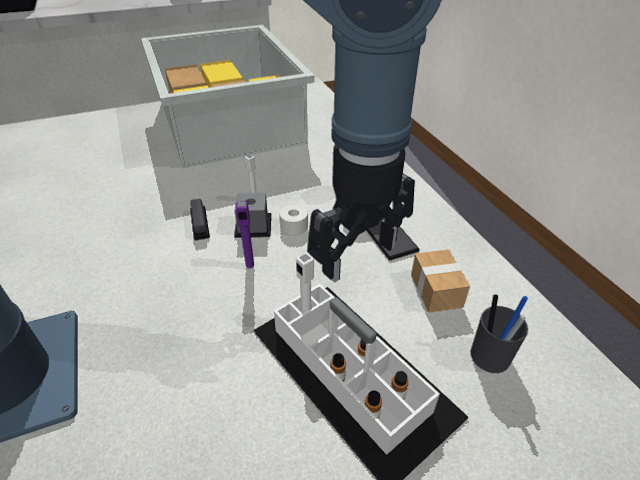

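Request:
play_rows --targets '[{"slide":[0.1,2,0.3],"yaw":0},{"slide":[0,3,0.3],"yaw":0},{"slide":[0,3,0],"yaw":0},{"slide":[0,2,0],"yaw":0},{"slide":[0,1,0],"yaw":0}]'

```text
clock: 9.87
ee_pos: [521.5, -182.4, 142.4]
orientation: [0.701, -0.699, -0.099, 0.102]
force: [-0.2, 0.5, 0.0]
finger_gap: 0.998
```

```bash
python3 -c "
from h import *
delta([523.8,-192,123],16.3)
for n in ['side','wrist']:cv2.imwrite(f'pics/{n}9.png',bot.capture(n)[:,:,::-1])
"
```

```text
clock 9.87 ee [ 521.5 -182.4  142.4] yaw 16.41 tilt 0.29 gap 0.998 F [-0.2  0.5  0. ]
tool shift cm [-0.04  1.94 -1.  ] turn 0.002
after turn shift [-0.05  1.94 -0.99]
```

View pics/wrist9.png

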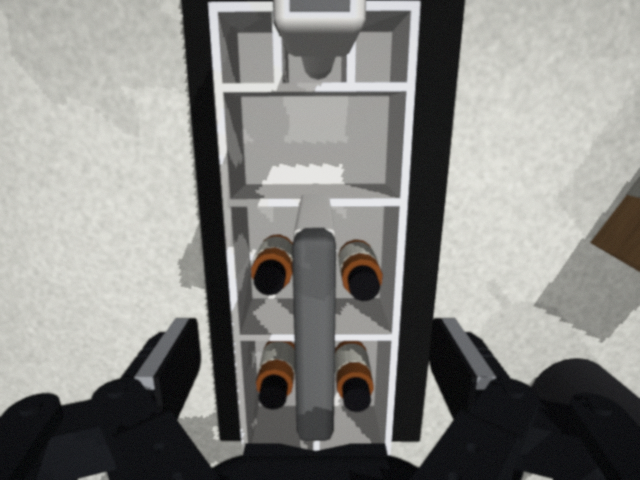

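View pics/side9.png

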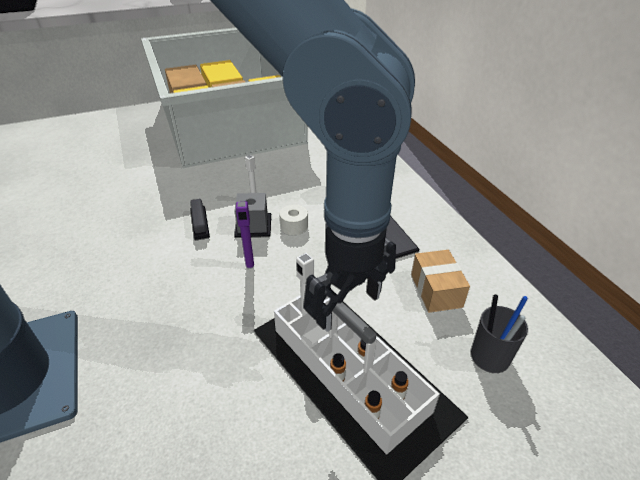

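Request:
play_rows --targets '[{"slide":[0,0.6,-0.4],"yaw":0},{"slide":[0,0.6,-0.4],"yaw":0},{"slide":[0,0,0],"yaw":0},{"slide":[0,0,0],"yaw":0},{"slide":[0,0,0],"yaw":0}]'

```text
clock: 10.38
ee_pos: [525.8, -193.0, 133.8]
orientation: [-0.7, 0.7, 0.1, -0.1]
force: [-0.1, 0.4, 0.6]
finger_gap: 1.001
```

```bash
python3 -c "
from h import *
delta([523.8,-192,123],16.3)
i=bot.camera_info('wrist')
cv2.imwrite('pics/w10.png',bot.capture('wrist')[:,:,::-1])
a=np.radians(16.3);ey=np.array([-np.sin(a),np.cos(a),0])
c=np.array([523.8,-192,141.])
print(proj('wrist',[c,c+45*ey,c-45*ey],i).round(1))
"
```

```text
clock 10.38 ee [ 525.8 -193.   133.8] yaw 16.26 tilt 0.05 gap 1.001 F [-0.1  0.4  0.6]
tool shift cm [-0.17  1.08  0.15] turn -0.001
after turn shift [-0.16  1.08  0.15]
[[309.  342.3]
 [308.4 219.7]
 [309.5 442.3]]
```

View pics/w10.png

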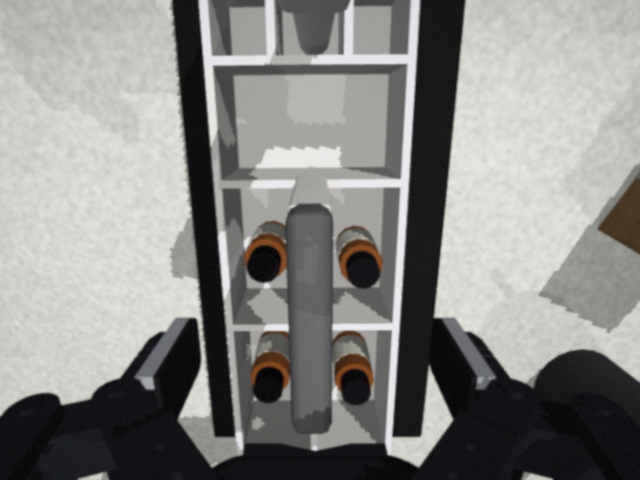

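Request:
play_rows --targets '[{"slide":[-0.2,0.5,0.3],"yaw":0},{"slide":[0,0.6,0.1],"yaw":0},{"slide":[0,0,0],"yaw":0},{"slide":[0,0,0],"yaw":0}]'

```text
clock: 10.77
ee_pos: [522.0, -189.1, 121.8]
orientation: [0.7, -0.7, -0.1, 0.101]
force: [-0.2, -1.0, -0.5]
finger_gap: 1.002
```

Request:
play_rows --targets '[{"slide":[0,0,0],"yaw":0},{"slide":[0,0,0],"yaw":0},{"slide":[0,0,0],"yaw":0},{"slide":[0,0,0],"yaw":0},{"slide":[0,0,0],"yaw":0}]' --hand 0 --force 100

```text
clock: 11.18
ee_pos: [522.5, -189.5, 122.4]
orientation: [-0.7, 0.7, 0.1, -0.1]
force: [0.0, 0.3, -0.8]
finger_gap: 0.297
```

Request:
play_rows --targets '[{"slide":[0,0,0],"yaw":0},{"slide":[0,0,0],"yaw":0},{"slide":[0,0,0],"yaw":0},{"slide":[0,0,0],"yaw":0},{"slide":[0,0,0],"yaw":0}]'

```text
clock: 11.6
ee_pos: [522.9, -189.5, 122.5]
orientation: [-0.7, 0.7, 0.1, -0.1]
force: [1.9, 0.7, 1.3]
finger_gap: 0.171
```

```bash
python3 -c "
from h import *
delta([523.8,-190,123],16.3)
for n in ['side','wrist']:cv2.imwrite(f'pics/{n}11.png',bot.capture(n)[:,:,::-1])
"
```

```text
clock 11.6 ee [ 522.9 -189.5  122.5] yaw 16.29 tilt 0.05 gap 0.171 F [1.9 0.7 1.3]
tool shift cm [ 0.07 -0.05 -0.08] turn -0.0
after turn shift [ 0.07 -0.05 -0.08]
```

View pics/wrist11.png

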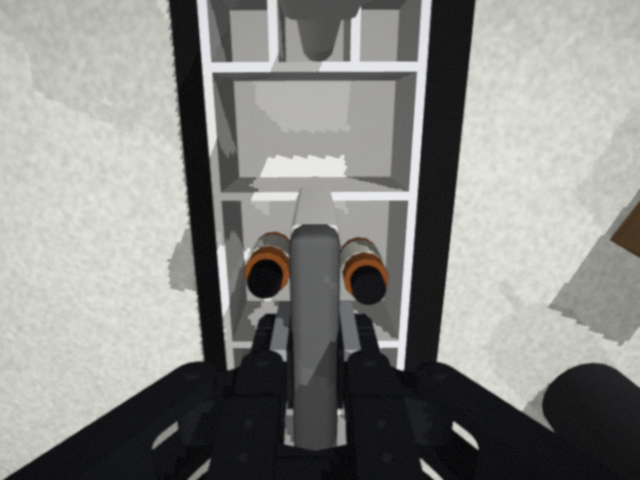

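View pics/side11.png

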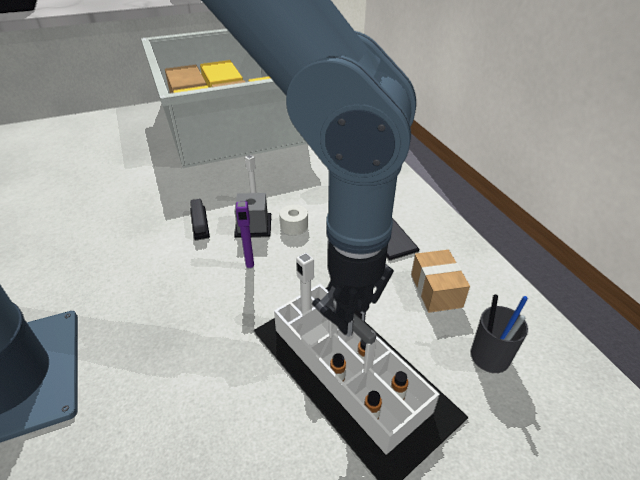

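Request:
play_rows --targets '[{"slide":[0,-0.3,0],"yaw":0},{"slide":[0,-0.5,0],"yaw":0},{"slide":[0,-0.5,0],"yaw":0},{"slide":[0,-0.3,0],"yaw":0},{"slide":[0,0,0],"yaw":0}]'

```text
clock: 12.12
ee_pos: [522.6, -189.7, 139.0]
orientation: [-0.7, 0.7, 0.1, -0.1]
force: [0.7, 0.6, -5.9]
finger_gap: 0.168
```

```bash
python3 -c "
from h import *
delta([523.8,-190,123],16.3);print(bot.get_obs()['moment'])
for n in ['side','wrist']:cv2.imwrite(f'pics/{n}12.png',bot.capture(n)[:,:,::-1])
crop(cv2.imread('pics/side12.png'),240,230,240,240,3,'pics/c14.png')
"
```

```text
clock 12.12 ee [ 522.6 -189.7  139. ] yaw 16.26 tilt 0.05 gap 0.168 F [ 0.7  0.6 -5.9]
tool shift cm [ 0.11  1.6  -0.06] turn -0.001
after turn shift [ 0.11  1.6  -0.06]
[-0.07242467 -0.06346279 -0.0329256 ]
```

View pics/c14.png

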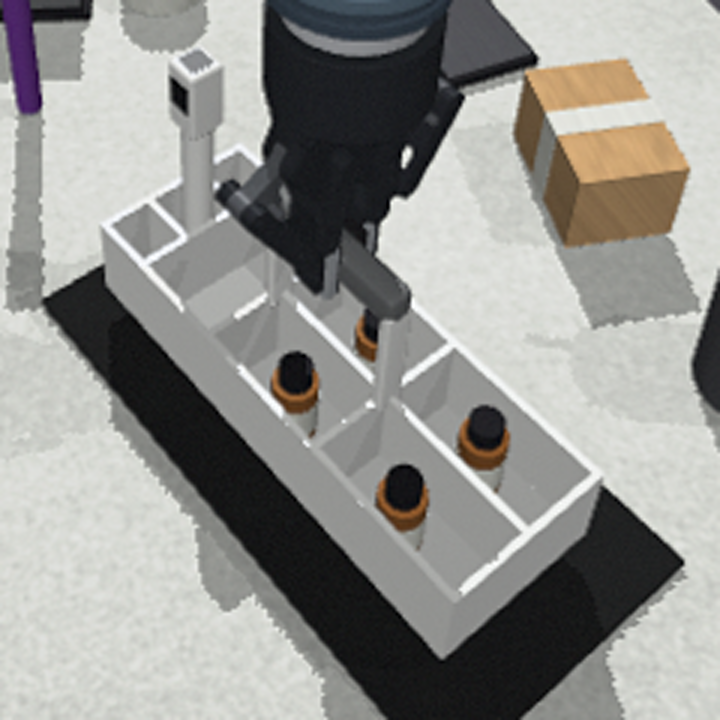

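Request:
play_rows --targets '[{"slide":[0,-0.5,0],"yaw":0},{"slide":[0,-0.8,0],"yaw":0},{"slide":[0,-1,0],"yaw":0},{"slide":[0,-1,0],"yaw":0},{"slide":[0,-1,0],"yaw":0}]'

```text
clock: 12.63
ee_pos: [522.7, -189.7, 182.8]
orientation: [-0.7, 0.7, 0.1, -0.1]
force: [0.2, 0.4, -5.2]
finger_gap: 0.171
```

Request:
play_rows --targets '[{"slide":[0,-1,0],"yaw":0},{"slide":[0,-0.5,0],"yaw":0},{"slide":[0,0,0],"yaw":0},{"slide":[0,0,0],"yaw":0},{"slide":[0,0,0],"yaw":0}]'

```text
clock: 13.05
ee_pos: [522.1, -189.2, 195.9]
orientation: [0.7, -0.7, -0.1, 0.1]
force: [0.4, 0.6, -4.9]
finger_gap: 0.167
```

Request:
play_rows --targets '[{"slide":[0,0,0],"yaw":0},{"slide":[0,0,0],"yaw":0},{"slide":[0,0,0],"yaw":0},{"slide":[0,0,0],"yaw":0},{"slide":[0,0,0],"yaw":0}]'

```text
clock: 13.47
ee_pos: [522.3, -189.5, 196.2]
orientation: [0.7, -0.7, -0.1, 0.1]
force: [-0.3, 1.0, -4.1]
finger_gap: 0.168
```

```bash
python3 -c "
from h import *
delta([523.8,-190,123],16.3);print(bot.get_obs()['moment'])
for n in ['side','wrist']:cv2.imwrite(f'pics/{n}13.png',bot.capture(n)[:,:,::-1])
crop(cv2.imread('pics/side13.png'),240,190,240,240,3,'pics/c15.png')
# predicted rim corners in level pose, side view crop coords
a=np.radians(16.3);ex=np.array([np.cos(a),np.sin(a),0]);ey=np.array([-np.sin(a),np.cos(a),0])
dz=bot.get_obs()['ee_pos'][2]-122.5
c=np.array([522.8,-190.3,61+dz])
print(((proj('side',[c+sx*50*ex+sy*138*ey for sx in(-1,1) for sy in(-1,1)])-[240,190])*3).round(1))
"
```

```text
clock 13.47 ee [ 522.3 -189.5  196.2] yaw 16.27 tilt 0.01 gap 0.168 F [-0.3  1.  -4.1]
tool shift cm [ 0.13  7.32 -0.09] turn -0.001
after turn shift [ 0.13  7.32 -0.09]
[-0.05461722 -0.02508091  0.01888648]
[[464.  652.5]
 [ 90.  267.1]
 [622.9 521.3]
 [238.1 187.6]]
```

View pics/c15.png

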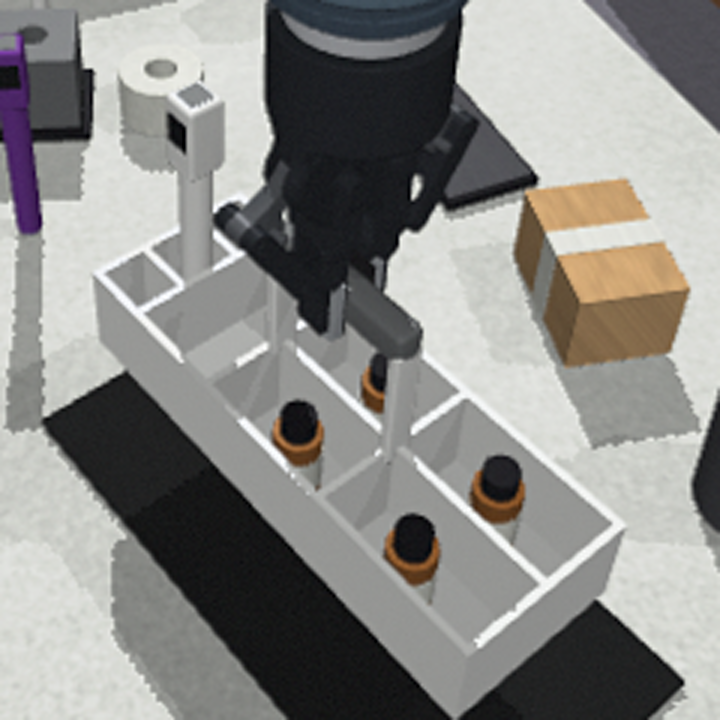

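View pics/wrist13.png

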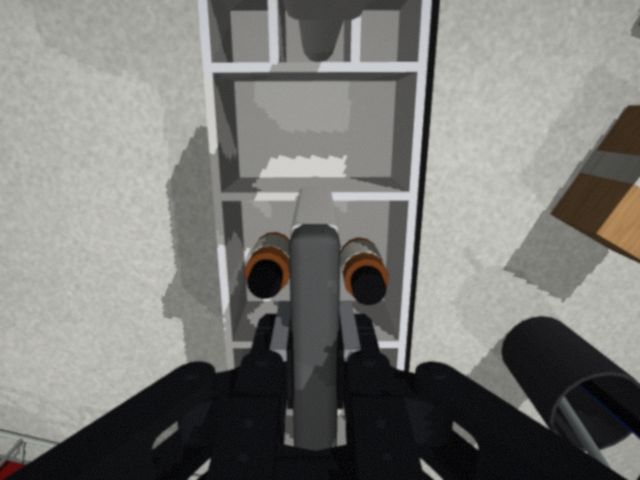

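```bash
python3 -c "
from h import *
o=bot.get_obs();print(o['qd'].round(3),o['ee_pos'].round(1),o['finger_gap'])
print(bot.hand_in())"
```

```text
[-0.001  0.     0.001  0.    -0.     0.001 -0.006] [ 522.5 -189.5  196.3] 0.16930405127673964
the job is handed in; nothing more can be done
None
```

I pulled the white logger up out of the holder, stood it probe down in the carrier's narrow pocket and let go. I then gripped the handle bar with 100 N, lifted the carrier about 74 mm off the mat, and handed in at about 13.6 s while still holding it. The hand-in gives no verdict.

- **Level and steady:** in the side picture, three visible rim corners lay within about 9 px (in a 3× enlarged crop) of where a level carrier would put them. The wrist picture looked the same as before the lift, so I saw no slip in the grip. All joint speeds were nearly zero.
- **Logger and vials:** the logger stood upright in its pocket. I counted all four vials in their cells in the side picture.
- **Other things on the desk:** nothing I could see in the last side and wrist pictures had moved. I took no last top picture, so not every bystander was checked.
- **Readings that disagreed:** estimates of the handle's position differed by about 5 mm along its length, partly because one picture was taken while the arm was still settling. I gripped near the middle of them. The force sensor read 4 to 6 N for the hanging carrier, which fits the stated mass.

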